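Hold the bench clamp open at its mark

ROBOT

A 6-joint arm with a two-finger parallel gripper is mounted at the origin on the work surface. World frame = base frame: x ahead of the robot, y to its left, z up, the work surface at z = 0. Lengths are in mm, angles in rad, forces in N, time in s.
With the tool pointing down it reaches from about 300 to 775 mm from the base axis. Payload 14.6 kg.
Tool frame: the origin (TCP) lies midway between the tips of the shut fingers; the grasp point (between the pads) lies 19 mm behind it (manip.hold_point_z is the z of the grasp point in the tool frame, in mm); z points along the fingers, y is the line along which they close (so a half turn about z gives the same grasp; the last joint's range is limited). The gripper opens to 85 mm and grips with 20 to 120 N. Pads are 22 mm wide; open, the fingers measure 114 mm over their backs; the gripper's body (76 mm by 85 mm) begins 54 mm behind the grasp point. The pads swing forward as they close: fully open they stand 13 mm farther back than shut.
Start: joints at [1.263, 0.3, 1.521, -0, 1.321, -0.067], TCP at [131.162, 534.122, 231.281] pointing down, gripper open.
Joint ranges: [-3.03, 3.03], [-0.79, 2.21], [0.23, 2.52], [-1.04, 4.18], [0, 3.07], [-2.55, 2.55]. Speed limits (rad/s): [2.22, 2.22, 2.57, 3.14, 3.14, 3.14].

INTERFACE

Orientations are given as a unit quaternion [w, x, y, z].
In Python, from plant import manip gives the robot as it stands.
- The arm moves only by the tool move_arm, never from a script. Its argument "moves" is one flat list of numbers, 7 for each row, row after row: the turn, a rotation vector about the tool's x, y, z in units of 5 degrees (1.0 is 5 degrees), then the shift along the tool's x, y, z in units of 0.1 m (1.0 is 0.1 m), then the opening, from -1 (shut) to 1 (fully open). A call has 1 to 12 rows; each row shifts and turns the commanded pose from where the row before left it, along the tool's axes as they then stand; what a row does not reach is not made up. A row lasts 1/12 s, in which the tool goes at most 41.7 mm and 7.16 degrees, less where a joint would pass 70% of its speed; a pose out of reach is approached as far as the arm can. A call with a number of a shift or a turn outside -1 to 1 is refused whole. A call with a gripper value outside its range is refused whole. The fingers move at their own pace and stop on an object; "force" is the grip in N (left out, the last holds). Time passes only in rows, so rows that do not move let the fingers close. It gives the time, the measured TCP pose, the force, the opening and the grip force at its end, in the units of the state.
- manip.read_state(): the state, without advancing time (a new reading comes with each control period).
- manip.camera(name): name is "scene" or "top" or "wrist"; returns a dict with "frame" (384x512x3 uint8, blue, green, red), "fx", "fy", "cx", "cy" (pixels), "R" (3x3) and "t" (3): a world point X has camera coordinates R X + t. Camera axes: x right, y down, z forward; pixel columns grow to the right and rows downward; lengths in mm; the calibration is good to about 2 mm. A picture is of the moment at which its call begins. There is no depth.
- manip.close_job(): hands the job in; it is judged then, once.
Trained networks look in the newest picture that a camera, given by its name, has taken for a name from the list of things; names that differ only in an ending like _2 or _b are one class to them, and where a whole thing is asked for, a point or a joint stands for the part that bears it (a point fixed in the world has none). Each returns a list of dicts, best first, with "p" (0 to 1); they miss things now and then, are a little off and sometimes report something else, mostly with a low value. They report only what shows in the picture. A call takes as long as a camera call. They do not tell look-alikes from the thing itself.
- manip.silhouettes(camera, name): "mask" (384x512 bool, what is visible of it) and "position" ([row, column] in pixels, amid what is visible of it).
The state is a dict: "time_s": time; "qpos": joint angles; "qvel": joint speeds; "tau": joint torques, N m; "tcp_pos": TCP position; "tcp_rot": TCP orientation; "force": force on the tool from outside, world axes, zero at the start; "ft_torque": the same for the moment, N m; "grip_width": opening from 0.0 (shut) to 1.0 (fully open); "grip_force": force on a finger pad.
Only numpy, scipy, OpenCV 4.12 (cv2) and the standard library are available. Lean on these libraries where they do the work, as an engineer would, in place of code of your own. Each camera call takes 0.05 s, during which the arm holds its last target. There are 200 camera calls.

TASK

Lift the little horn anvil off the bed of the spring clamp and stand it upright on the table, midway between the squat lidded glass jar and the white dish, and let go of it. Then pull the clamp's slide out by its upright wooden handle until the slide's pointer lines up with the pointer of the marker on the edge of the bed, and keep it there: the job finishes while you are holding the slide open against its spring, without letting go. Leave the jar, the dish and the other tools where they are.

Things in the scene. Friction and masses are not known exactly. Their poses are not given: they have to be found in the camera images.
- slide_handle (a point): Centre of the top face of the slide's handle: an upright dark wooden paddle, 16 mm thick along the slide's travel (x) and 26 mm wide (y), its flat top 93 mm above the table, free down to 23 mm above the table; nothing of the clamp other than the handle stands higher than 52 mm. The point's axes are those of the clamp and it moves with the slide. Pulled towards the clamp's -x the slide opens; it is pulled back by a spring (about 4 N at home, about 10 N at the mark).
- slide_pointer (a point): Tip of the slide's pointer: a steel fin 5 mm wide and 18 mm long that sticks out of the left (+y) side of the moving jaw, 43 mm above the table, 55 mm behind (+x of) the handle. Axes as the clamp's; moves with the slide.
- mark (a point): Tip of the marker's pointer: a brass fin 5 mm wide and 16 mm long on a small brass block (14 x 10 x 35 mm) standing on the left (+y) edge of the bed, pointing at the slide, 43 mm above the table. Its place along the bed differs from job to job: 45 to 65 mm in front (-x) of where the slide's pointer stands at home. Same axes as the clamp. The slide is at the mark when the two pointer tips have the same x in the clamp's frame.
- slide (a joint): How far the slide is pulled out, m: 0 at home (jaws shut), up to 0.09 at its stop; grows as the slide moves along the clamp's -x.
- clamp: Spring clamp fixed to the table: a dark steel bed 290 x 130 x 10 mm (from x -170 to +120 mm), a grey spring housing with the fixed jaw at its rear (+x) end, 52 mm high, and the moving slide in front of it. Origin on the table surface, on the bed's centre line; x runs along the bed, away from the handle side towards the housing; z up. The front part of the bed (x below -55 mm) is plain and flat.
- anvil: Small steel horn anvil, 54 mm high, 0.4 to 0.8 kg, at first standing on the front of the clamp's bed (bed top 10 mm above the table). Foot 60 x 44 x 12 mm, narrow waist 34 x 22 mm, then a head 50 mm long (x -28 to +22 mm) and 28 mm wide (y) from 32 to 54 mm height with a round horn pointing to +x, its tip at x +49 mm. Origin at the centre of the underside; z up.
- jar: Squat amber glass jar with a black lid, 56 mm in diameter, 62 mm high, loose. Origin at the centre of its underside.
- dish: White ceramic dish, 72 mm in diameter, 32 mm high, loose, 220 mm from the jar (centre to centre). Origin at the centre of its underside.
- gap (a point): The point on the table surface midway between the jar's and the dish's centres (attached to the jar). Its y axis points from the jar to the dish.
- wax_block: Bystander: green block of carving wax, 75 x 45 x 28 mm. Origin at the centre of its underside.
- stone: Bystander: grey sharpening stone, 100 x 45 x 22 mm. Origin at the centre of its underside.
- pliers: Bystander: red-handled pliers lying flat, 140 mm long along x, 15 mm high. Origin near the middle, on the table.
- hammer: Bystander: hammer lying on the table, 210 mm long along x.
- saw: Bystander: U-shaped aluminium piercing-saw frame lying flat, 110 x 110 mm, with a wooden handle of 85 mm to its -x, up to 24 mm high. Origin in the middle of the frame.
- tin: Bystander: small round tin, 60 mm in diameter, 30 mm high. Origin at the centre of its underside.
Things that resemble listed ones, but are neither listed nor needed, are in the scene too. What is shaped like the anvil but blue or yellow is not meant.

How it is judged:
By the outcome, as a careful person would: the job done as asked, in the order asked, and still so for the second after the job is handed in, while the arm keeps its last pose, push and grip.
It also fails if it takes over 53 s, if anything falls off the work surface, if the arm or the gripper's body presses on something with over 40 N, if the wrist force passes 120 N, or if a joint passes its speed limit or range.

## Working session

There is one attempt and no reset: what is moved stays moved. The work goes in short steps, Python scripts to look and compute and a tool call to move; the robot and the scene stay as the last step left them, time stands still between calls to the robot, and variables do not carry over. Pictures are saved under pics/ and viewed, at most 10 in all, crops included, and the job is handed in when it is done.

Besides the shell and the picture viewer there is one more tool, called after "Call:" as name(argument=value, ...), one argument or row to a line, values as JSON. move_arm: Moves the arm, as the interface text tells. Its arguments: {"type":"object","properties":{"moves":{"type":"array","items":{"type":"number","minimum":-1,"maximum":1}},"force":{"type":"number"}},"required":["moves"]}

```bash
mkdir -p pics; ls; cat > h.py <<'E'
import numpy as np, cv2
from plant import manip
def ray(c,px):  # px = (col,row)
    d=np.array([(px[0]-c["cx"])/c["fx"],(px[1]-c["cy"])/c["fy"],1.]); R=np.array(c["R"]);t=np.array(c["t"])
    return -R.T@t, R.T@d
def atz(c,px,z):
    o,d=ray(c,px); return o+d*(z-o[2])/d[2]
def proj(c,X):
    p=np.array(c["R"])@np.array(X,float)+np.array(c["t"]); return np.array([c["fx"]*p[0]/p[2]+c["cx"],c["fy"]*p[1]/p[2]+c["cy"]])
E
python3 - <<'E'
from h import *
cs={n:manip.camera(n) for n in("scene","top")}
cv2.imwrite("pics/a.png",cs["top"]["frame"]);cv2.imwrite("pics/b.png",cs["scene"]["frame"])
H=dict(slide_handle=93,slide_pointer=43,mark=43,clamp=20,anvil=54,jar=62,dish=32)
for n in H:
  for k,c in cs.items():
    for s in manip.silhouettes(k,n)[:4]:
      r,q=s["position"]; print(n,k,round(s["p"],2),[round(r),round(q)],int(s["mask"].sum()),atz(c,(q,r),H[n]).round())
print({k:(c["fx"],(-np.array(c["R"]).T@np.array(c["t"])).round()) for k,c in cs.items()})
print(manip.read_state())
E
```

```text
pics
slide_handle scene 0.61 [222, 193] 668 [680. -84.  93.]
slide_handle top 0.89 [144, 298] 473 [ 632. -128.   93.]
slide_pointer scene 0.57 [216, 190] 698 [ 637. -132.   43.]
slide_pointer scene 0.3 [234, 186] 4439 [ 682. -108.   43.]
slide_pointer top 0.86 [147, 297] 457 [ 638. -132.   43.]
slide_pointer top 0.38 [203, 206] 306 [466. 140.  43.]
mark scene 0.48 [222, 216] 118 [619. -72.  43.]
mark scene 0.35 [192, 210] 497 [ 546. -143.   43.]
mark top 0.47 [155, 279] 38 [613. -76.  43.]
clamp scene 0.9 [233, 185] 4538 [ 670. -125.   20.]
clamp top 0.94 [148, 296] 3587 [ 642. -131.   20.]
clamp top 0.53 [185, 304] 325 [ 524. -154.   20.]
clamp top 0.28 [144, 299] 549 [ 652. -140.   20.]
anvil scene 0.96 [165, 244] 527 [ 420. -124.   54.]
anvil scene 0.79 [124, 220] 275 [ 293. -295.   54.]
anvil scene 0.73 [191, 209] 516 [ 552. -140.   54.]
anvil scene 0.66 [205, 304] 421 [468.  81.  54.]
anvil top 0.77 [167, 233] 274 [572.  63.  54.]
anvil top 0.68 [278, 366] 357 [ 250. -321.   54.]
anvil top 0.61 [180, 302] 306 [ 533. -146.   54.]
anvil top 0.57 [202, 206] 306 [468. 139.  54.]
jar
[... 286 characters left out ...]
-16., 1067.]))}
{'time_s': 0.8, 'qpos': array([ 1.26340617e+00,  2.99900452e-01,  1.52105282e+00,  3.28591887e-05,
        1.32069365e+00, -6.65873055e-02]), 'qvel': array([-0.00161303,  0.00176308,  0.00016568, -0.00011824,  0.00104003,
        0.00030082]), 'tau': array([-7.41524982e-04, -5.43335474e+01, -3.61964035e+01, -8.34918524e-05,
        6.35136203e-04,  1.22218557e-05]), 'tcp_pos': array([131.14519852, 534.10649594, 231.25796752]), 'tcp_rot': array([-2.06848936e-05,  1.20114773e-01,  9.92760011e-01, -2.37008685e-05]), 'force': array([0.67825036, 0.49369021, 0.16315941]), 'ft_torque': array([-0.02021271, -0.05076934, -0.0395295 ]), 'grip_force': 0.0, 'grip_width': 1.00112374968558}
```

```bash
python3 - <<'E'
import cv2
a=cv2.imread("pics/a.png");b=cv2.imread("pics/b.png")
x=cv2.resize(a[80:300,90:390],(800,587),interpolation=cv2.INTER_CUBIC);cv2.imwrite("pics/a1.png",x)
y=cv2.resize(b[110:320,130:430],(800,560),interpolation=cv2.INTER_CUBIC);cv2.imwrite("pics/b1.png",y)
E
```

```text
(no output)
```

View pics/a1.png

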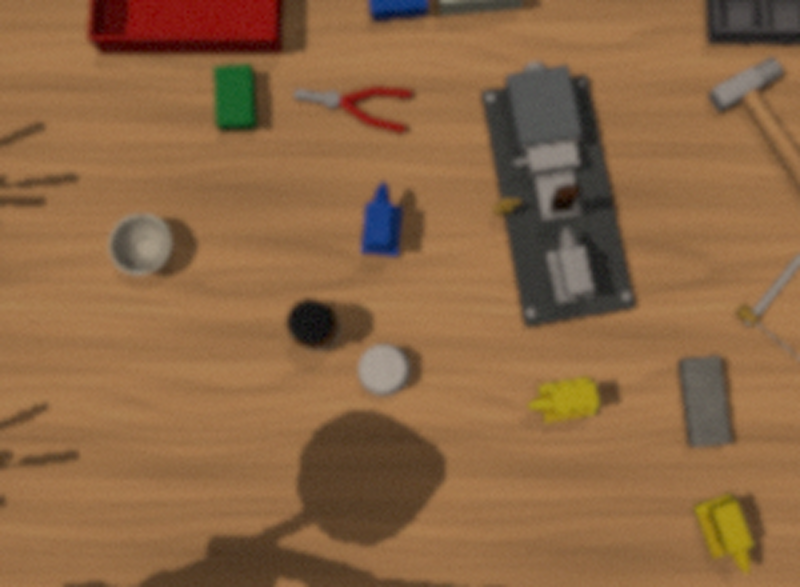

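View pics/b1.png

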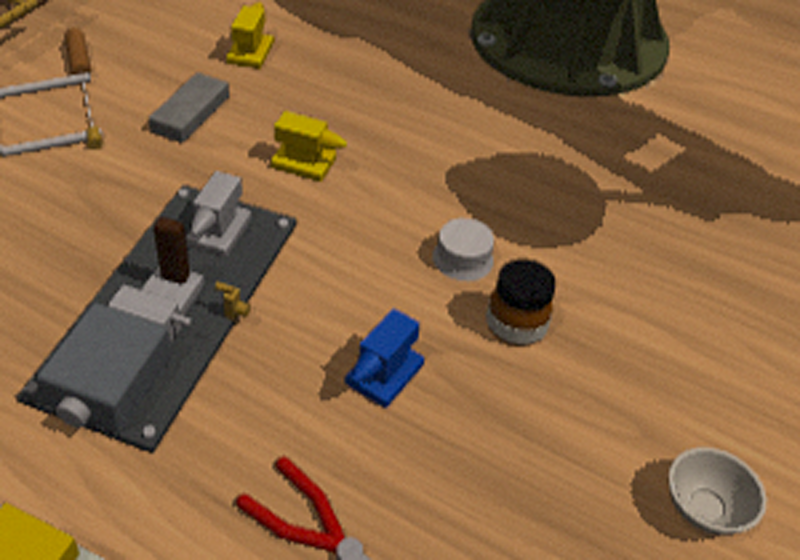

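```bash
python3 - <<'E'
from h import *
c=manip.camera("top");w=manip.camera("wrist")
P=lambda x,y,z:atz(c,(90+x*.375,80+y*.375),z)
FL,FR,RL,RR=P(525,325,10),P(635,303,10),P(483,92,10),P(588,78,10)
for n,v in zip(("FL","FR","RL","RR"),(FL,FR,RL,RR)):print(n,v.round(1))
for a,b in((FL,RL),(FR,RR),(FR,FL),(RR,RL)):
  d=(b-a)[:2];print(np.hypot(*d).round(1),np.degrees(np.arctan2(d[1],d[0])).round(1))
# grey anvil mask
for k in("top",):
 for s in manip.silhouettes(k,"anvil"):
  r,q=s["position"]
  if abs(r-180)<8 and abs(q-302)<8:
   cn=max(cv2.findContours(s["mask"].astype('uint8'),0,2)[0],key=len)[:,0]
   W=np.array([atz(c,p,50)[:2] for p in cn],np.float32); print(W.min(0),W.max(0),cv2.minAreaRect(W))
 for n,z in(("jar",62),("dish",32),("slide_handle",93),("mark",43)):
  for s in manip.silhouettes(k,n)[:1]:
   cn=max(cv2.findContours(s["mask"].astype('uint8'),0,2)[0],key=len)[:,0]
   W=np.array([atz(c,p,z)[:2] for p in cn],np.float32); print(n,cv2.minEnclosingCircle(W),cv2.minAreaRect(W))
R=np.array(w["R"]);print("wrist",w["fx"],w["cx"],w["cy"],R.round(3),(-R.T@np.array(w["t"])).round())
b=c["frame"][140:210,270:330];cv2.imwrite("pics/c.png",cv2.resize(b,(600,700)[:1]+(600,),interpolation=cv2.INTER_CUBIC))
E
```

```text
FL [ 472.9 -101.8   10. ]
FR [ 498.6 -229.4   10. ]
RL [754.  -54.8  10. ]
RR [ 772.2 -181.5   10. ]
285.0 9.5
277.8 9.9
130.1 101.4
128.0 98.2
[ 494.77563 -173.8278 ] [ 576.66406 -123.63378] ((536.0487670898438, -146.54566955566406), (81.50277709960938, 45.917320251464844), 9.251343727111816)
jar ((467.20501708984375, 133.71917724609375), 29.69365882873535) ((466.5166015625, 133.4474639892578), (52.5932731628418, 55.68009567260742), 0.059725720435380936)
dish ((562.830810546875, 339.5118713378906), 35.936946868896484) ((564.36376953125, 340.08624267578125), (68.12413787841797, 70.17530822753906), 0.12236235290765762)
slide_handle ((622.8756713867188, -131.12838745117188), 46.16423797607422) ((620.462890625, -125.82484436035156), (82.20912170410156, 64.61360168457031), 10.824480056762695)
mark ((604.4752197265625, -75.37216186523438), 11.659638404846191) ((603.7276611328125, -76.14083099365234), (15.149276733398438, 21.881298065185547), 45.517425537109375)
wrist 287.16247647619565 258.37348398427974 194.98383152312962 [[ 0.238  0.971  0.001]
 [ 0.93  -0.228  0.288]
 [ 0.28  -0.068 -0.958]] [ 60. 552. 374.]
```

View pics/c.png

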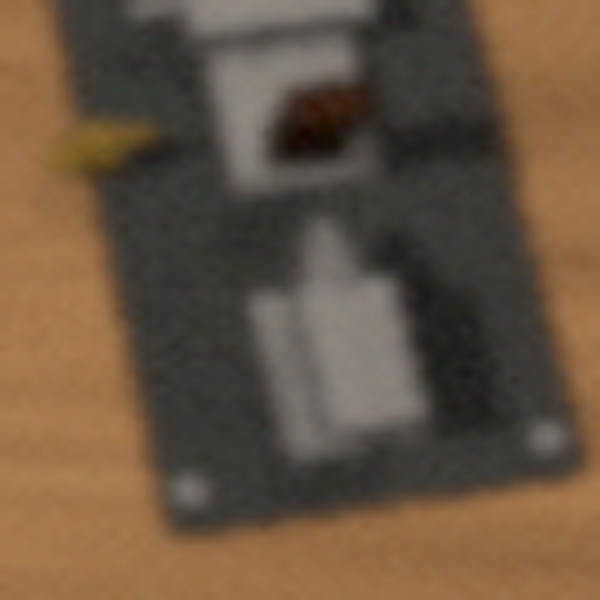

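```bash
cat >> h.py <<'E'
from scipy.spatial.transform import Rotation as Ro
def rot(s): q=s["tcp_rot"]; return Ro.from_quat([q[1],q[2],q[3],q[0]])
def go(X,yaw_y=None):  # delta to the target in tool units after first turning tool y to yaw_y (deg), tool down
    s=manip.read_state(); M=rot(s).as_matrix()
    y=np.degrees(np.arctan2(M[1,1],M[0,1]))
    if yaw_y is None: yaw_y=y
    a=np.radians(yaw_y); b=np.array([np.cos(a),np.sin(a),0]); N=np.c_[np.cross(b,[0,0,-1]),b,[0,0,-1]]
    print("yaw",y.round(2),"turn z units",((y-yaw_y)/5).round(2),"shift units",(N.T@(np.array(X)-s["tcp_pos"])/100).round(3),"tcp",s["tcp_pos"].round(1),"tilt",M[:,2].round(3),"t",s["time_s"])
E
python3 - <<'E'
from h import *
c=manip.camera("top")
Q=lambda x,y,z:atz(c,(270+x/10,140+y/8.571),z)[:2]
fl,fr,bl,br=Q(300,290,64),Q(393,275,64),Q(335,432,64),Q(425,410,64)
print(fl,fr,bl,br,(fl+fr+bl+br)/4, Q(322,215,53),"handle",Q(330,107,93))
for a,b in((fl,bl),(fr,br),(fl,fr)):d=a-b;print(np.hypot(*d),np.degrees(np.arctan2(d[1],d[0])))
print("mark tip",Q(158,133,43),"slide ptr tip",Q(130,8,43))
h=(fl+fr+bl+br)/4
go([h[0],h[1],150],99.7)
E
```

```text
[ 549.9015549 -137.2282686] [ 555.2169093  -164.84094321] [ 500.49857704 -146.55825347] [ 508.13398563 -173.13745698] [ 528.43775672 -155.44123056] [ 578.80841709 -145.65997407] handle [ 607.22054696 -143.61391475]
50.276265169637654 10.694619671604881
47.80830306909418 9.993536995523996
28.119615778387598 100.89598115233038
mark tip [610.71136251 -97.6145032 ] slide ptr tip [656.61282657 -89.57725243]
yaw 76.2 turn z units -4.7 shift units [-2.754 -7.466  0.813] tcp [131.2 534.1 231.3] tilt [ 0. -0. -1.] t 1.2
```

Call:
move_arm(
  moves=[0, 0, -0.94, 0, 0, 0, 1, 0, 0, -0.94, 0, 0, 0, 1, 0, 0, -0.94, 0, 0, 0, 1, 0, 0, -0.94, 0, 0, 0, 1, 0, 0, -0.94, 0, 0, 0, 1, 0, 0, 0, -0.11, -0.31, 0.01, 1, 0, 0, 0, -0.11, -0.31, 0.01, 1, 0, 0, 0, -0.11, -0.31, 0.01, 1, 0, 0, 0, -0.11, -0.31, 0.01, 1, 0, 0, 0, -0.11, -0.31, 0.01, 1, 0, 0, 0, -0.11, -0.31, 0.01, 1, 0, 0, 0, -0.11, -0.31, 0.01, 1],
  force=60,
)

```text
time_s: 2.2
tcp_pos: [244.0, 331.8, 224.3]
tcp_rot: [0.0, -0.085, 0.996, 0.0]
force: [0.1, 0.6, 0.5]
grip_width: 0.998
grip_force: 0.0
```

Call:
move_arm(
  moves=[0, 0, 0, -0.11, -0.31, 0.03, 1, 0, 0, 0, -0.11, -0.31, 0.03, 1, 0, 0, 0, -0.11, -0.31, 0.03, 1, 0, 0, 0, -0.11, -0.31, 0.03, 1, 0, 0, 0, -0.11, -0.31, 0.03, 1, 0, 0, 0, -0.11, -0.31, 0.03, 1, 0, 0, 0, -0.11, -0.31, 0.03, 1, 0, 0, 0, -0.11, -0.31, 0.03, 1, 0, 0, 0, -0.11, -0.31, 0.03, 1, 0, 0, 0, -0.11, -0.31, 0.03, 1, 0, 0, 0, -0.11, -0.31, 0.03, 1, 0, 0, 0, -0.11, -0.31, 0.03, 1],
)

```text
time_s: 3.2
tcp_pos: [437.0, -12.9, 188.3]
tcp_rot: [0.0, -0.084, 0.996, -0.0]
force: [0.4, 0.2, 0.4]
grip_width: 1.004
grip_force: 0.0
```

```bash
python3 - <<'E'
from h import *
go([528.4,-155.4,150],100)
E
```

```text
yaw 99.69 turn z units -0.06 shift units [-0.652 -1.562  0.383] tcp [437.  -12.9 188.3] tilt [ 0.001 -0.    -1.   ] t 3.2
```

Call:
move_arm(
  moves=[0, 0, -0.06, -0.11, -0.26, 0.06, 1, 0, 0, 0, -0.11, -0.26, 0.06, 1, 0, 0, 0, -0.11, -0.26, 0.06, 1, 0, 0, 0, -0.11, -0.26, 0.06, 1, 0, 0, 0, -0.11, -0.26, 0.06, 1, 0, 0, 0, -0.1, -0.26, 0.06, 1, 0, 0, 0, 0, 0, 0, 1, 0, 0, 0, 0, 0, 0, 1],
)

```text
time_s: 3.87
tcp_pos: [527.4, -154.4, 151.5]
tcp_rot: [-0.001, -0.086, 0.996, 0.0]
force: [-0.3, 0.6, -0.0]
grip_width: 1.001
grip_force: 0.0
```

```bash
python3 - <<'E'
from h import *
c=manip.camera("wrist"); f=c["frame"].copy()
cv2.imwrite("pics/w1.png",cv2.resize(f,(800,600)))
for n in("anvil","slide_handle","mark","slide_pointer"):
  for s in manip.silhouettes("wrist",n)[:3]:
    r,q=s["position"];print(n,round(s["p"],2),r,q,int(s["mask"].sum()))
for n,X in dict(h=[528.4,-155.4,64],horn=[578.8,-145.7,53],handle=[607.2,-143.6,93],mark=[610.7,-97.6,43],ptr=[656.6,-89.6,43]).items(): print(n,(proj(c,X)*1.5625).round())
go([528.4,-155.4,150],100)
E
```

```text
anvil 0.93 196.3 258.7 3374
anvil 0.92 271.1 452.4 3593
anvil 0.75 32.3 300.5 5095
slide_handle 0.69 296.6 255.7 3967
mark 0.7 274.6 314.5 386
slide_pointer 0.69 294.6 256.0 3934
h [401. 314.]
horn [402. 390.]
handle [397. 475.]
mark [468. 439.]
ptr [465. 499.]
yaw 100.06 turn z units 0.01 shift units [-0.006 -0.026  0.027] tcp [ 527.3 -152.9  152.7] tilt [ 0.001 -0.    -1.   ] t 4.1167
```

View pics/w1.png

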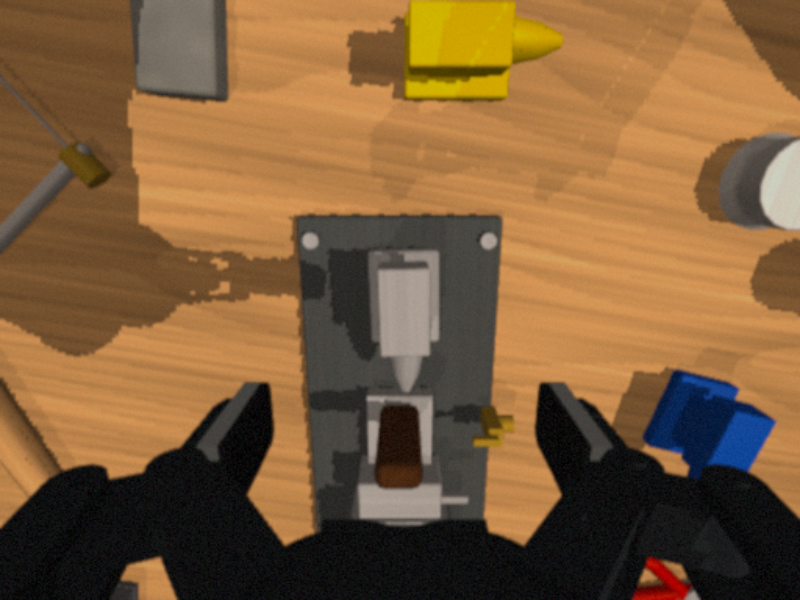

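```bash
python3 - <<'E'
from h import *
c=manip.camera("wrist"); Q=lambda x,y,z:atz(c,(x/1.5625,y/1.5625),z)[:2]
fl,fr,bl,br=Q(380,355,64),Q(430,355,64),Q(379,265,64),Q(428,262,64)
print((fl+fr+bl+br)/4,[ (np.hypot(*(a-b)).round(1),np.degrees(np.arctan2(*(a-b)[::-1])).round(1)) for a,b in((fl,bl),(fr,br),(fr,fl))])
FL,FR=Q(500,217,10),Q(297,217,10);e=Q(485,520,10);g=Q(320,520,10)
print("bed",FL,FR,np.hypot(*(FL-FR)),[np.degrees(np.arctan2(*d[::-1])) for d in(FL-FR,e-FL,g-FR)])
m,p,h=Q(474,442,43),Q(467,500,43),Q(400,475,93)
u=np.array([np.cos(np.radians(9.8)),np.sin(np.radians(9.8))]);n=np.array([-u[1],u[0]])
o=(FL+FR)/2
for k,v in dict(mark=m,ptr=p,handle=h).items():print(k,v.round(1),"clamp",((v-o)@u-170).round(1),((v-o)@n).round(1))
for yr in(465,475,487): print(Q(400,yr,93))
E
```

```text
[ 526.80038416 -152.35842524] [(np.float64(51.0), np.float64(9.8)), (np.float64(52.6), np.float64(12.2)), (np.float64(27.8), np.float64(100.1))]
bed [ 472.51379465 -100.99961753] [ 494.77408051 -226.22858321] 127.19203658723526 [np.float64(100.07942650803041), np.float64(10.759768662083728), np.float64(10.554385953897368)]
mark [613.1 -91.1] clamp -30.1 49.4
ptr [658.  -85.9] clamp 15.0 46.9
handle [ 608.3 -140.2] clamp -43.2 1.9
[ 602.17068182 -141.26150181]
[ 608.29608762 -140.18742099]
[ 615.77055696 -138.87678389]
```

Call:
move_arm(
  moves=[0, 0, 0, 0, 0, 0.2, 1, 0, 0, 0, 0, 0, 0.25, 1, 0, 0, 0, 0, 0, 0.25, 1, 0, 0, 0, 0, 0, 0.25, 1, 0, 0, 0, 0, 0, 0.15, 1, 0, 0, 0, 0, 0, 0.1, 1, 0, 0, 0, 0, 0, 0, 1, 0, 0, 0, 0, 0, 0, 1],
)

```text
time_s: 4.83
tcp_pos: [527.7, -153.5, 32.8]
tcp_rot: [0.0, -0.087, 0.996, -0.0]
force: [0.2, 0.0, -1.1]
grip_width: 1.001
grip_force: 0.0
```

```bash
python3 - <<'E'
from h import *
go([527.5,-153.5,30],100); print(manip.read_state()["force"])
E
```

```text
yaw 100.02 turn z units 0.0 shift units [0.002 0.    0.028] tcp [ 527.7 -153.5   32.8] tilt [ 0. -0. -1.] t 4.8333
[ 0.21565217  0.03266592 -1.0826897 ]
```

Well placed; close, then lift a little.

Call:
move_arm(
  moves=[0, 0, 0, 0, 0, 0.02, 0.3, 0, 0, 0, 0, 0, 0, 0, 0, 0, 0, 0, 0, 0, -0.3, 0, 0, 0, 0, 0, 0, -0.6, 0, 0, 0, 0, 0, 0, -1, 0, 0, 0, 0, 0, 0, -1, 0, 0, 0, 0, 0, 0, -1, 0, 0, 0, 0, 0, 0, -1, 0, 0, 0, 0, 0, 0, -1, 0, 0, 0, 0, 0, 0, -1],
  force=60,
)

```text
time_s: 5.67
tcp_pos: [527.7, -153.8, 30.9]
tcp_rot: [0.0, -0.087, 0.996, -0.0]
force: [-1.4, -0.2, 5.7]
grip_width: 0.318
grip_force: 60.0
```

Call:
move_arm(
  moves=[0, 0, 0, 0, 0, 0, -1, 0, 0, 0, 0, 0, 0, -1, 0, 0, 0, 0, 0, -0.05, -1, 0, 0, 0, 0, 0, -0.1, -1, 0, 0, 0, 0, 0, -0.1, -1, 0, 0, 0, 0, 0, -0.15, -1, 0, 0, 0, 0, 0, -0.2, -1, 0, 0, 0, 0, 0, -0.2, -1, 0, 0, 0, 0, 0, -0.2, -1, 0, 0, 0, 0, 0, 0, -1, 0, 0, 0, 0, 0, 0, -1],
)

```text
time_s: 6.58
tcp_pos: [527.6, -153.7, 131.0]
tcp_rot: [0.001, -0.087, 0.996, -0.0]
force: [0.1, -0.3, -6.0]
grip_width: 0.317
grip_force: 59.8
```

```bash
python3 - <<'E'
from h import *
c=manip.camera("scene");cv2.imwrite("pics/d.png",cv2.resize(c["frame"][100:320,130:430],(800,587)))
t=manip.camera("top")
J=[]
for cam,k in((c,"scene"),(t,"top")):
 for n,z in(("jar",62),("dish",32)):
  for s in manip.silhouettes(k,n)[:1]:
   cn=max(cv2.findContours(s["mask"].astype('uint8'),0,2)[0],key=len)[:,0]
   W=np.array([atz(cam,p,z)[:2] for p in cn],np.float32); print(k,n,s["p"],s["position"],W.min(0),W.max(0),cv2.minEnclosingCircle(W))
cv2.imwrite("pics/e.png",cv2.resize(t["frame"][150:225,120:230],(800,545),interpolation=cv2.INTER_CUBIC))
go([517,238,150],62); print(manip.read_state())
E
```

```text
scene jar 0.63 [223.6, 326.0] [447.39685 117.05458] [544.18414 175.1217 ] ((495.30535888671875, 150.42202758789062), 49.58298873901367)
scene dish 0.87 [295.4, 399.7] [528.0789  302.57947] [602.1166  375.14206] ((565.431884765625, 338.9791259765625), 37.77935028076172)
top jar 0.71 [204.0, 205.5] [440.22467  108.497925] [492.81415 161.29958] ((466.9819030761719, 135.54379272460938), 28.61160659790039)
top dish 0.79 [169.8, 146.0] [533.3725  305.30682] [598.44403 371.961  ] ((565.5751342773438, 338.542724609375), 33.894142150878906)
yaw 100.0 turn z units 7.6 shift units [ 1.927  3.41  -0.207] tcp [ 527.  -153.5  129.3] tilt [-0.002  0.001 -1.   ] t 6.8833
{'time_s': 6.8833, 'qpos': array([-3.50130856e-01,  4.03464798e-01,  1.63246499e+00,  1.27771509e-05,
        1.10744125e+00, -2.09548875e+00]), 'qvel': array([-0.00042489, -0.00465621, -0.00591881,  0.00097866,  0.00026306,
       -0.00022826]), 'tau': array([ 6.93593931e-03, -6.01364064e+01, -3.48851144e+01,  9.84802376e-03,
       -1.90733664e-02, -4.17379113e-05]), 'tcp_pos': array([ 527.04571531, -153.49785343,  129.26232306]), 'tcp_rot': array([-8.03058394e-04, -8.71671268e-02,  9.96193305e-01,  3.81834170e-04]), 'force': array([ 0.44297292, -0.39929063, -6.62796604]), 'ft_torque': array([-0.02338204,  0.05320991, -0.058047  ]), 'grip_force': 59.749329686164856, 'grip_width': 0.3210441354301078}
```

View pics/d.png

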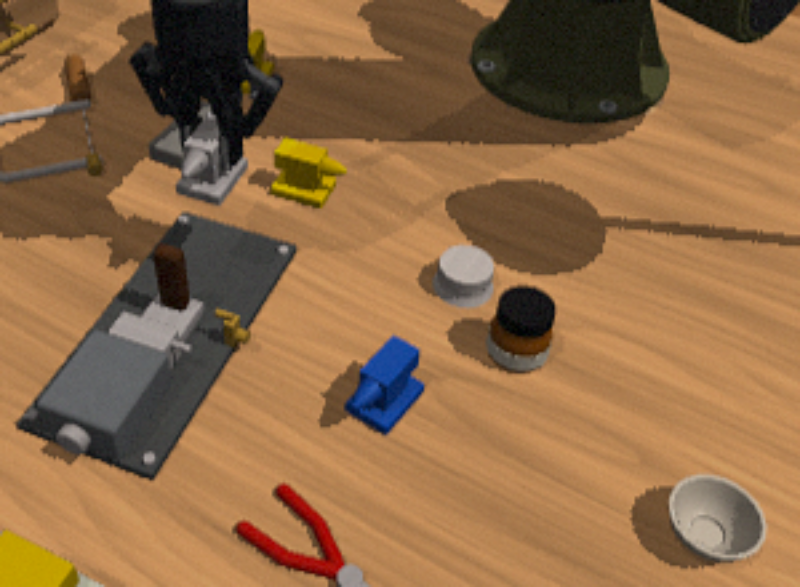

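View pics/e.png

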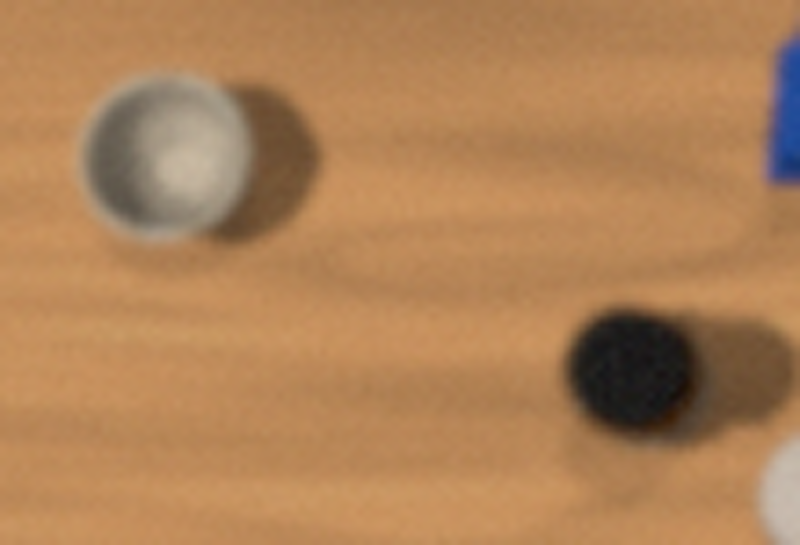

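```bash
python3 - <<'E'
from h import *
t=manip.camera("top")
j=atz(t,(120+631*.1375,150+372*.1376),62);d=atz(t,(120+168*.1375,150+157*.1376),32)
print(j,d,np.hypot(*(d-j)[:2]),np.degrees(np.arctan2((d-j)[1],(d-j)[0])))
g=(j+d)/2;y=np.degrees(np.arctan2((d-j)[1],(d-j)[0]));a=np.radians(y-90)
X=[g[0]-3*np.cos(a),g[1]-3*np.sin(a),130];print(X);go(X,y)
E
```

```text
[468.77706354 135.57498032  62.        ] [562.32344982 335.29526054  32.        ] 220.5427775208328 64.9022183594694
[np.float64(512.833501009211), np.float64(236.70761351122653), 130]
yaw 100.0 turn z units 7.02 shift units [ 1.785  3.473 -0.005] tcp [ 527.2 -153.5  129.5] tilt [-0.001  0.    -1.   ] t 6.9333
```

Call:
move_arm(
  moves=[0, 0, 0.88, 0, 0, -0.03, -1, 0, 0, 0.88, 0, 0, 0, -1, 0, 0, 0.88, 0, 0, 0, -1, 0, 0, 0.88, 0, 0, 0, -1, 0, 0, 0.88, 0, 0, 0, -1, 0, 0, 0.88, 0, 0, 0, -1, 0, 0, 0.88, 0, 0, 0, -1, 0, 0, 0.86, 0, 0, 0, -1, 0, 0, 0, 0.05, 0.1, 0, -1, 0, 0, 0, 0.08, 0.16, 0, -1, 0, 0, 0, 0.11, 0.22, 0, -1, 0, 0, 0, 0.13, 0.25, 0, -1],
)

```text
time_s: 7.93
tcp_pos: [524.6, -71.0, 133.0]
tcp_rot: [-0.0, 0.217, 0.976, -0.0]
force: [0.5, 0.7, -6.0]
grip_width: 0.318
grip_force: 59.8
```

Call:
move_arm(
  moves=[0, 0, 0, 0.16, 0.31, 0, -1, 0, 0, 0, 0.16, 0.31, 0, -1, 0, 0, 0, 0.16, 0.31, 0, -1, 0, 0, 0, 0.16, 0.31, 0, -1, 0, 0, 0, 0.16, 0.31, 0, -1, 0, 0, 0, 0.16, 0.31, 0, -1, 0, 0, 0, 0.16, 0.31, 0, -1, 0, 0, 0, 0.12, 0.24, 0, -1, 0, 0, 0, 0.09, 0.17, 0, -1, 0, 0, 0, 0.06, 0.12, 0, -1, 0, 0, 0, 0, 0, 0, -1, 0, 0, 0, 0, 0, 0, -1],
)

```text
time_s: 8.93
tcp_pos: [513.2, 231.9, 132.9]
tcp_rot: [-0.0, 0.216, 0.976, -0.0]
force: [0.0, -1.0, -5.1]
grip_width: 0.32
grip_force: 60.0
```

```bash
python3 - <<'E'
from h import *
c=manip.camera("wrist");cv2.imwrite("pics/w2.png",cv2.resize(c["frame"],(800,600)))
go([512.8,236.7,20],64.9); print(manip.read_state()["force"],manip.read_state()["grip_width"])
E
```

```text
yaw 64.95 turn z units 0.01 shift units [0.028 0.047 1.13 ] tcp [513.4 231.3 133. ] tilt [-0. -0. -1.] t 8.9833
[-0.17990198  0.67804593 -5.43902702] 0.32099112848967976
```

View pics/w2.png

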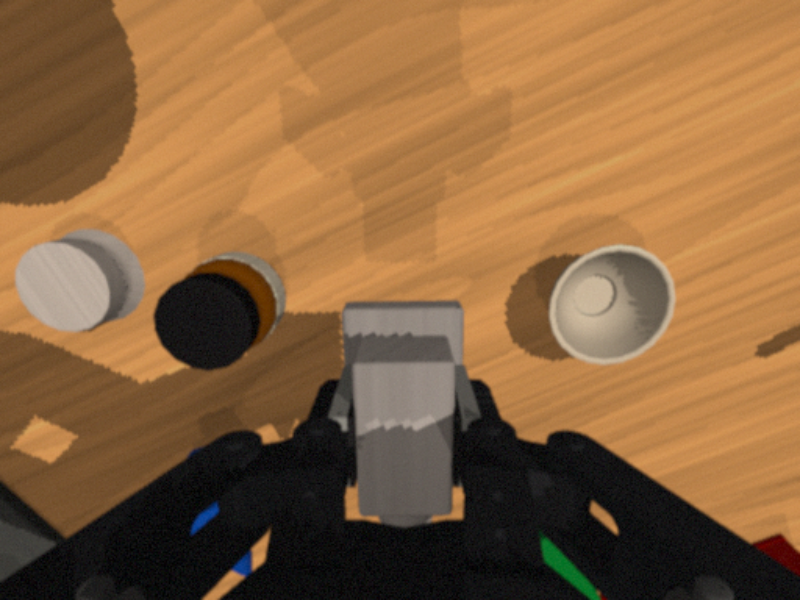

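```bash
python3 - <<'E'
from h import *
c=manip.camera("wrist")
j=atz(c,(207/1.5625,320/1.5625),62);d=atz(c,(612/1.5625,304/1.5625),32);print(j,d,np.hypot(*(d-j)[:2]),(j+d)/2)
go([513,236.5,21.2],64.9)
E
```

```text
[470.479422   142.70151252  62.        ] [562.60448896 338.67808758  32.        ] 216.54986940028522 [516.54195548 240.68980005  47.        ]
yaw 64.9 turn z units -0.0 shift units [0.028 0.048 1.119] tcp [513.5 230.9 133.1] tilt [-0. -0. -1.] t 9.0333
```

Call:
move_arm(
  moves=[0, 0, 0, 0.03, 0.07, 0.1, -1, 0, 0, 0, 0, 0, 0.2, -1, 0, 0, 0, 0, 0, 0.25, -1, 0, 0, 0, 0, 0, 0.2, -1, 0, 0, 0, 0, 0, 0.15, -1, 0, 0, 0, 0, 0, 0.1, -1, 0, 0, 0, 0, 0, 0.06, -1, 0, 0, 0, 0, 0, 0.02, -1, 0, 0, 0, 0, 0, 0, -1, 0, 0, 0, 0, 0, 0, -1],
)

```text
time_s: 9.87
tcp_pos: [514.3, 239.4, 26.0]
tcp_rot: [0.001, 0.217, 0.976, 0.0]
force: [0.1, 0.6, -5.8]
grip_width: 0.319
grip_force: 60.0
```

```bash
python3 - <<'E'
from h import *
go([513.3,238.8,21],64.9)
E
```

```text
yaw 64.89 turn z units -0.0 shift units [ 0.006 -0.009  0.05 ] tcp [514.3 239.4  26. ] tilt [ 0.001  0.    -1.   ] t 9.8667
```

Call:
move_arm(
  moves=[0, 0, 0, 0.01, -0.01, 0.02, -1, 0, 0, 0, 0, 0, 0.02, -1, 0, 0, 0, 0, 0, 0.01, -1, 0, 0, 0, 0, 0, 0.01, -1, 0, 0, 0, 0, 0, 0, -1, 0, 0, 0, 0, 0, 0, -1],
)

```text
time_s: 10.37
tcp_pos: [512.5, 238.8, 20.9]
tcp_rot: [0.0, 0.217, 0.976, 0.0]
force: [-9.6, -4.3, 13.5]
grip_width: 0.316
grip_force: 62.7
```

Call:
move_arm(
  moves=[0, 0, 0, 0, 0, -0.01, -0.2, 0, 0, 0, 0, 0, 0, 0, 0, 0, 0, 0, 0, 0, 0.3, 0, 0, 0, 0, 0, 0, 0.5, 0, 0, 0, 0, 0, 0, 0.7, 0, 0, 0, 0, 0, 0, 0.7, 0, 0, 0, 0, 0, 0, 0.7],
)

```text
time_s: 10.95
tcp_pos: [512.5, 238.8, 20.2]
tcp_rot: [-0.0, 0.217, 0.976, -0.0]
force: [0.7, 0.3, -0.7]
grip_width: 0.849
grip_force: 0.0
```

Call:
move_arm(
  moves=[0, 0, 0, 0, 0, -0.1, 0.7, 0, 0, 0, 0, 0, -0.2, 0.7, 0, 0, 0, 0, 0, -0.3, 0.7, 0, 0, 0, 0, 0, -0.3, 0.7, 0, 0, 0, 0, 0, -0.2, 0.7, 0, 0, 0, 0, 0, -0.15, 0.7, 0, 0, 0, 0, 0, 0, 0.7, 0, 0, 0, 0, 0, 0, 0.7],
)

```text
time_s: 11.62
tcp_pos: [512.6, 238.8, 146.0]
tcp_rot: [0.001, 0.217, 0.976, 0.0]
force: [-1.1, -0.2, -0.7]
grip_width: 0.852
grip_force: 0.0
```

```bash
python3 - <<'E'
from h import *
c=manip.camera("wrist");cv2.imwrite("pics/w3.png",cv2.resize(c["frame"],(800,600)))
go([606,-142,160],10); print(manip.read_state()["qpos"])
E
```

```text
yaw 64.9 turn z units 10.98 shift units [-3.911  0.263 -0.151] tcp [512.2 238.6 144.9] tilt [-0. -0. -1.] t 11.6667
[ 3.71200539e-01  4.16940347e-01  1.57274484e+00 -6.28978845e-06
  1.15235890e+00 -7.61572736e-01]
```

View pics/w3.png

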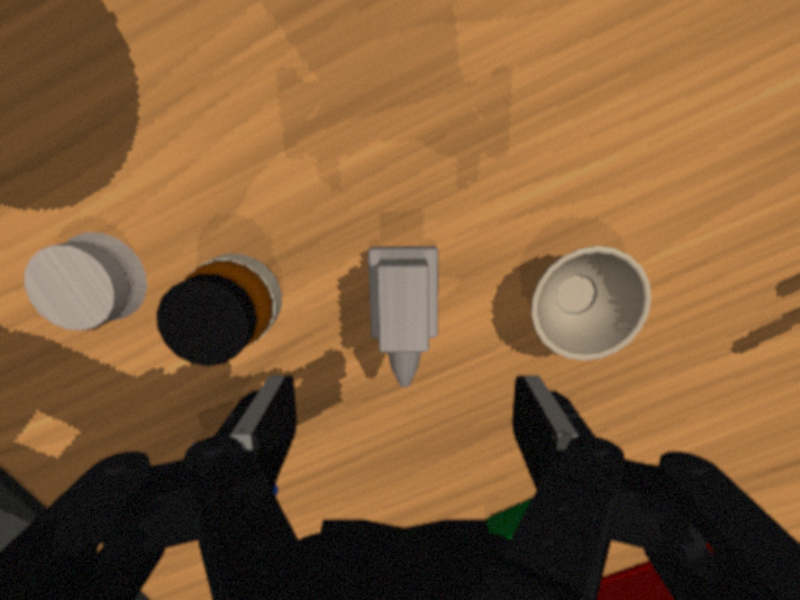

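```bash
python3 - <<'E'
from h import *
c=manip.camera("wrist");Q=lambda x,y,z:atz(c,(x/1.5625,y/1.5625),z)[:2]
j=Q(208,320,62);d=Q(591,304,32);u=(d-j)/np.hypot(*(d-j));n=np.array([u[1],-u[0]])
k=[Q(*p,54) for p in((378,264),(429,264),(430,352),(380,352))];h=sum(k)/4+3*n
print(j,d,np.hypot(*(d-j)),(j+d)/2,"anvil",h,"offset along,across",(h-(j+d)/2)@u,(h-(j+d)/2)@n)
go([580,-147,170],10)
E
```

```text
[470.76441619 143.96486155] [561.90128689 338.47814401] 214.80536831430967 [516.33285154 241.22150278] anvil [514.40371269 238.28185837] offset along,across -3.480432388191397 -0.49967623441986153
yaw 64.9 turn z units 10.98 shift units [-3.915  0.    -0.257] tcp [512.  238.6 144.3] tilt [-0.001 -0.001 -1.   ] t 11.7167
```

Call:
move_arm(
  moves=[0, 0, 1, 0, 0, 0, 0.3, 0, 0, 1, 0, 0, 0, 0.3, 0, 0, 1, 0, 0, 0, 0.3, 0, 0, 1, 0, 0, 0, 0.3, 0, 0, 1, 0, 0, 0, 0.3, 0, 0, 1, 0, 0, 0, 0.3, 0, 0, 1, 0, 0, 0, 0.3, 0, 0, 1, 0, 0, 0, 0.3, 0, 0, 1, 0, 0, -0.05, 0.3, 0, 0, 1, 0, 0, -0.1, 0.3, 0, 0, 0.98, -0.1, 0, 0, 0.3, 0, 0, 0, -0.2, 0, 0, 0.3],
)

```text
time_s: 12.72
tcp_pos: [518.1, 210.3, 159.4]
tcp_rot: [-0.0, 0.644, 0.765, -0.0]
force: [0.8, -0.0, 0.3]
grip_width: 0.651
grip_force: 0.0
```

Call:
move_arm(
  moves=[0, 0, 0, -0.35, 0.02, 0, 0.3, 0, 0, 0, -0.35, 0.02, 0, 0.3, 0, 0, 0, -0.35, 0.02, 0, 0.3, 0, 0, 0, -0.35, 0.02, 0, 0.3, 0, 0, 0, -0.35, 0.02, 0, 0.3, 0, 0, 0, -0.35, 0.02, 0, 0.3, 0, 0, 0, -0.35, 0.03, 0, 0.3, 0, 0, 0, -0.35, 0.03, 0, 0.3, 0, 0, 0, -0.35, 0.03, 0, 0.3, 0, 0, 0, -0.25, 0.03, 0, 0.3, 0, 0, 0, -0.15, 0.02, 0, 0.3, 0, 0, 0, 0, 0, 0, 0.3],
)

```text
time_s: 13.72
tcp_pos: [605.7, -138.0, 158.8]
tcp_rot: [-0.001, 0.644, 0.765, -0.0]
force: [-0.9, 1.2, -0.2]
grip_width: 0.652
grip_force: 0.0
```

```bash
python3 - <<'E'
from h import *
c=manip.camera("wrist");cv2.imwrite("pics/w4.png",cv2.resize(c["frame"],(800,600)))
go([606,-142,75],10); print(manip.read_state()["grip_width"])
for n,X in dict(handle=[607,-142,93],mark=[612,-94,43],ptr=[657.3,-87,43]).items(): print(n,(proj(c,X)*1.5625).round())
E
```

```text
yaw 9.92 turn z units -0.02 shift units [-0.057 -0.005  0.84 ] tcp [ 605.5 -136.3  159. ] tilt [-0.002  0.001 -1.   ] t 13.7667
0.6529922904047891
handle [405. 334.]
mark [428. 227.]
ptr [508. 229.]
```

View pics/w4.png

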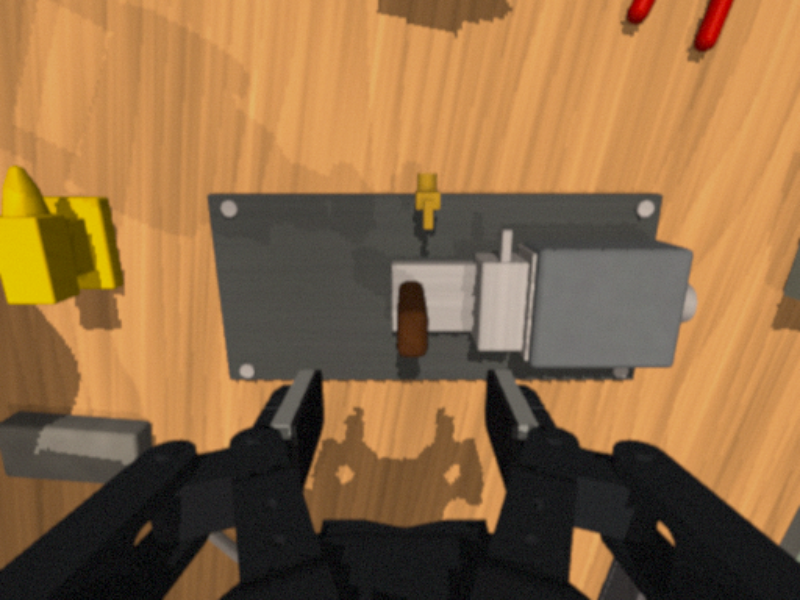

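```bash
python3 - <<'E'
from h import *
c=manip.camera("wrist");Q=lambda x,y,z:atz(c,(x/1.5625,y/1.5625),z)[:2]
A,B=Q(209,195,10),Q(661,195,10);u=(B-A)/np.hypot(*(B-A));n=np.array([-u[1],u[0]])
print("bed",np.hypot(*(B-A)),np.degrees(np.arctan2(u[1],u[0])))
m,p,h=Q(428,229,43),Q(507,231,43),Q(412,333,93)
for k,v in dict(mark=m,ptr=p,handle=h).items():print(k,v.round(1),((v-A)@u-170).round(1),((v-A)@n+65).round(1))
go([h[0],h[1],62],10)
# automatic pixels: brass and steel fin centres along rows 205-228 (view rows)
f=c["frame"].astype(int);r0=int(216/1.5625)
for r in(138,142,145,147): print(r,"brass-like B,G,R at cols 266-282",f[r,266:282].tolist() if r==142 else "", )
g=f[154,310:338].mean(1).round().astype(int);print("steel row154",g.tolist())
E
```

```text
bed 285.4021128126453 9.949252782525013
mark [611.9 -93.2] -33.0 47.8
ptr [656.7 -86.4] 12.3 46.6
handle [ 610.1 -139. ] -42.7 3.0
yaw 9.98 turn z units -0.0 shift units [-0.046  0.039  0.973] tcp [ 605.4 -135.2  159.3] tilt [-0.002  0.001 -1.   ] t 13.8167
138 brass-like B,G,R at cols 266-282 
142 brass-like B,G,R at cols 266-282 [[48, 49, 48], [44, 46, 46], [40, 44, 44], [44, 45, 48], [39, 67, 82], [36, 110, 145], [32, 134, 183], [35, 142, 190], [32, 142, 190], [40, 146, 193], [40, 128, 171], [39, 72, 95], [45, 50, 46], [51, 56, 56], [67, 74, 75], [73, 80, 82]]
145 brass-like B,G,R at cols 266-282 
147 brass-like B,G,R at cols 266-282 
steel row154 [72, 75, 76, 75, 74, 71, 71, 68, 70, 64, 80, 125, 167, 177, 176, 175, 162, 112, 77, 64, 71, 65, 70, 62, 70, 65, 67, 68]
```

Call:
move_arm(
  moves=[0, 0, 0, -0.04, 0.04, 0, 0.3, 0, 0, 0, 0, 0, 0.15, 0.3, 0, 0, 0, 0, 0, 0.2, 0.3, 0, 0, 0, 0, 0, 0.2, 0.3, 0, 0, 0, 0, 0, 0.2, 0.3, 0, 0, 0, 0, 0, 0.12, 0.3, 0, 0, 0, 0, 0, 0.08, 0.3, 0, 0, 0, 0, 0, 0.02, 0.3, 0, 0, 0, 0, 0, 0, 0.3, 0, 0, 0, 0, 0, 0, 0.3],
)

```text
time_s: 14.65
tcp_pos: [610.9, -138.9, 64.3]
tcp_rot: [0.001, 0.643, 0.766, 0.0]
force: [0.1, -0.0, -0.4]
grip_width: 0.652
grip_force: 0.0
```

Call:
move_arm(
  moves=[0, 0, 0, 0, 0, 0, 0, 0, 0, 0, 0, 0, 0, -0.3, 0, 0, 0, 0, 0, 0, -0.5, 0, 0, 0, 0, 0, 0, -1, 0, 0, 0, 0, 0, 0, -1, 0, 0, 0, 0, 0, 0, -1, 0, 0, 0, 0, 0, 0, -1, 0, 0, 0, 0, 0, 0, -1, 0, 0, 0, 0, 0, 0, -1, 0, 0, 0, 0, 0, 0, -1],
  force=60,
)

```text
time_s: 15.48
tcp_pos: [610.0, -139.1, 63.9]
tcp_rot: [-0.0, 0.643, 0.766, -0.0]
force: [-6.5, -0.7, 6.7]
grip_width: 0.178
grip_force: 59.0
```

```bash
cat >> h.py <<'E'
def fins(show=True):
    """wrist view with tool y along clamp x: tips of brass and steel fins, x difference along the clamp"""
    c=manip.camera("wrist");f=c["frame"].astype(int);s=manip.read_state()
    return c,f,s
E
python3 - <<'E'
from h import *
go([610,-139,62],10);s=manip.read_state();print(s["force"],s["grip_width"],s["grip_force"])
c,f,s=fins();cv2.imwrite("pics/w5.png",c["frame"])
for n,X in dict(handle=[609,-139.5,93],mark=[611.9,-93.2,43],ptr=[656.7,-86.4,43],block=[609.5,-80,35]).items(): print(n,proj(c,X).round(1))
b,g,r=f[...,0],f[...,1],f[...,2]
m=((r-b>70)&(g>1.5*b+20)&(r>90)); u=np.argwhere(m[:,200:330]);
for row in range(0,384,3):
  k=np.flatnonzero(m[row,200:330])
  if 0<len(k)<40: print(row,200+k.min(),200+k.max(),len(k),end="; ")
for n in("mark","slide_pointer"):
  for q in manip.silhouettes("wrist",n)[:2]: print(n,q["p"],q["position"])
E
```

```text
yaw 9.99 turn z units -0.0 shift units [ 0.001 -0.     0.019] tcp [ 610.  -139.1   63.9] tilt [-0.001 -0.    -1.   ] t 15.4833
[-6.52381303 -0.72295646  6.663539  ] 0.17808884712479703 58.978548645973206
handle [255.7 279.5]
mark [275.4 161.2]
ptr [354.3 163.1]
block [274.9 136.1]
129 263 287 25; 132 263 287 25; 135 263 286 24; 138 263 286 24; 141 263 286 24; 144 264 285 22; 147 271 279 9; 150 271 280 10; 153 271 280 10; 156 270 279 10; 159 270 279 10; 162 271 279 9; 282 258 258 1; 285 250 257 3; 294 247 247 1; 297 249 264 6; 300 250 259 4; 330 267 267 1; mark 0.73 [226.8, 308.8]
mark 0.7 [133.8, 271.6]
slide_pointer 0.85 [225.9, 308.2]
```

Call:
move_arm(
  moves=[0, 0, 0, 0, -0.03, 0, -1, 0, 0, 0, 0, -0.05, 0, -1, 0, 0, 0, 0, -0.06, 0, -1, 0, 0, 0, 0, -0.06, 0, -1, 0, 0, 0, 0, -0.06, 0, -1, 0, 0, 0, 0, -0.06, 0, -1, 0, 0, 0, 0, -0.05, 0, -1, 0, 0, 0, 0, -0.03, 0, -1, 0, 0, 0, 0, 0, 0, -1, 0, 0, 0, 0, 0, 0, -1],
)

```text
time_s: 16.47
tcp_pos: [571.7, -145.8, 63.9]
tcp_rot: [0.001, 0.643, 0.766, 0.001]
force: [6.8, 3.1, 0.1]
grip_width: 0.176
grip_force: 59.0
```

```bash
python3 - <<'E'
from h import *
c,f,s=fins();cv2.imwrite("pics/w6.png",c["frame"])
x=c["frame"][120:250,230:400];cv2.imwrite("pics/w6c.png",cv2.resize(x,(782,598),interpolation=cv2.INTER_CUBIC))
print(s["tcp_pos"],s["force"],s["grip_width"])
o,M=None,None
print("mark/ptr expected",proj(c,[611.9,-93.2,43]).round(1),proj(c,np.array([656.7,-86.4,43])-40*np.array([.985,.1736,0])).round(1))
b,g,r=f[...,0],f[...,1],f[...,2]
m=((r-b>70)&(g>1.5*b+20)&(r>90))
st=(np.ptp(f,axis=2)<25)&(f.mean(2)>110)
for row in range(140,200,2):
  k=200+np.flatnonzero(m[row,200:400]);q=200+np.flatnonzero(st[row,200:400]);print(row,k[[0,-1]] if len(k) else "",np.round(k.mean(),1) if len(k) else "","|",q[[0,-1]] if len(q) else "",len(q))
E
```

```text
[ 571.79895103 -145.7786551    63.90929216] [ 8.50528087  2.15699306 -0.16912623] 0.1782172365137989
mark/ptr expected [343.1 161.3] [352.2 163.1]
140 [329 354] 341.6 |  0
142 [329 354] 341.5 |  0
144 [331 353] 342.4 |  0
146 [339 349] 344.0 |  0
148 [339 349] 344.0 |  0
150 [339 349] 344.0 |  0
152 [339 348] 343.5 |  0
154 [339 348] 343.5 |  0
156 [339 348] 343.5 |  0
158 [338 348] 343.0 |  0
160 [338 348] 343.0 |  0
162 [338 347] 342.5 |  0
164 [341 345] 343.2 |  0
166   | [349 358] 8
168   | [349 358] 2
170   | [349 358] 3
172   | [348 358] 3
174   | [348 357] 3
176   | [348 357] 2
178   | [348 357] 4
180   | [348 357] 4
182   | [348 356] 2
184   | [323 357] 12
186   | [322 357] 20
188   | [324 359] 19
190   | [325 363] 24
192   | [242 366] 103
194   | [241 368] 112
196   | [240 399] 121
198   | [240 399] 74
```

Call:
move_arm(
  moves=[0, 0, 0, 0, -0.02, 0, -1, 0, 0, 0, 0, -0.02, 0, -1, 0, 0, 0, 0, -0.02, 0, -1, 0, 0, 0, 0, 0, 0, -1, 0, 0, 0, 0, 0, 0, -1, 0, 0, 0, 0, 0, 0, -1],
)

```text
time_s: 17.02
tcp_pos: [566.0, -146.8, 63.9]
tcp_rot: [0.001, 0.643, 0.766, 0.001]
force: [8.0, 2.9, 1.1]
grip_width: 0.172
grip_force: 59.0
```

```bash
cat > meas.py <<'E'
from h import *
c,f,s=fins();print(s["time_s"],s["tcp_pos"].round(1),s["force"].round(1),s["grip_width"])
x=c["frame"][120:250,250:420];cv2.imwrite("pics/w7.png",cv2.resize(x,(782,598),interpolation=cv2.INTER_CUBIC))
b,g,r=f[...,0],f[...,1],f[...,2]
m=((r-b>70)&(g>1.5*b+20)&(r>90));st=(np.ptp(f,axis=2)<25)&(f.mean(2)>100)
for row in range(146,184,3):
  k=300+np.flatnonzero(m[row,300:400]);q=335+np.flatnonzero(st[row,335:375]);print(row,k[[0,-1]] if len(k) else "","|",q[[0,-1]] if len(q) else "")
for row in(158,160,162,164,166,168,170,172): print(row,f[row,344:366].mean(1).round().astype(int).tolist())
E
python3 meas.py
```

```text
17.0667 [ 566.  -146.8   63.9] [ 8.1  1.4 -0.2] 0.17715383399569443
146 [350 359] | 
149 [349 359] | 
152 [349 359] | 
155 [349 358] | 
158 [348 358] | 
161 [348 358] | 
164  | 
167  | [349 358]
170  | [349 358]
173  | [348 358]
176  | [348 357]
179  | [348 357]
182  | [347 357]
158 [46, 46, 55, 62, 58, 91, 119, 138, 141, 139, 135, 139, 134, 140, 124, 96, 78, 78, 77, 80, 78, 77]
160 [46, 50, 58, 60, 66, 96, 131, 137, 136, 135, 136, 133, 131, 140, 114, 91, 74, 80, 78, 78, 75, 76]
162 [50, 61, 70, 70, 76, 96, 132, 139, 137, 136, 138, 135, 136, 132, 112, 88, 82, 83, 81, 82, 80, 79]
164 [53, 59, 75, 77, 79, 94, 111, 116, 111, 114, 114, 116, 116, 117, 97, 81, 79, 79, 81, 83, 79, 77]
166 [59, 73, 80, 77, 84, 114, 159, 172, 171, 167, 172, 171, 172, 165, 134, 91, 76, 79, 81, 75, 83, 76]
168 [71, 80, 80, 77, 93, 134, 185, 197, 193, 192, 192, 193, 193, 177, 136, 90, 81, 79, 81, 79, 80, 80]
170 [78, 81, 77, 83, 94, 142, 187, 192, 192, 190, 196, 192, 194, 172, 122, 85, 80, 81, 79, 76, 79, 81]
172 [86, 86, 81, 78, 107, 159, 190, 194, 192, 192, 193, 194, 194, 173, 108, 81, 75, 80, 83, 83, 85, 83]
```

```bash
python3 - <<'E'
from h import *
c=manip.camera("scene");a=cv2.resize(c["frame"][100:320,130:430],(480,352));b=cv2.resize(cv2.imread("pics/w7.png"),(320,245));o=np.zeros((352,800,3),np.uint8);o[:,:480]=a;o[:245,480:]=b
cv2.imwrite("pics/z.png",o)
E
```

```text
(no output)
```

View pics/z.png

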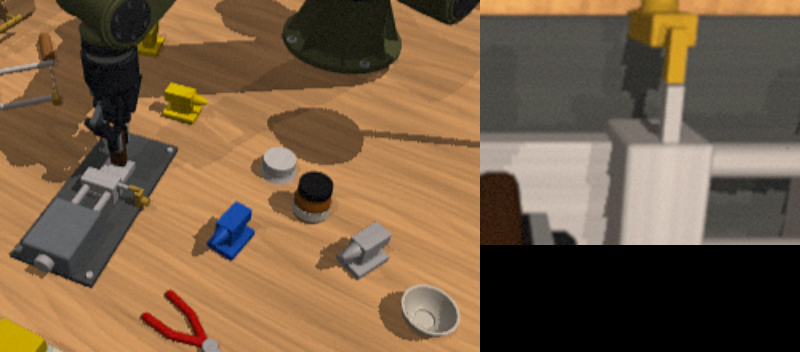

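The anvil stands upright between the jar (315,197) and the dish (430,310). The two pointer fins meet in line at (673,85), and the slide is held open.

```bash
python3 -c "
from plant import manip
print(manip.close_job())"
```

```text
the job is handed in; nothing more can be done
None
```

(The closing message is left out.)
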